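# Uncover and load the filter docks of a gas-exchange bench

### The job

Get the filter docks ready for the next measurement: first clear away every black dust cover lying on a dock and put it in the grey tray. Then set every filter cartridge fully home in the dock of its own colour, and finish with all three locking levers swung fully shut, also over a dock that stays empty. Leave the other things on the bench where they are.

Things in the scene. Friction and masses are not known exactly. Their poses are not given: they have to be found in the camera images.
- cartridge_orange: Loose filter cartridge, upright block 80 (its x) x 44 (its y) x 60 mm tall, 0.25 kg, white with orange middle band and orange label on top; origin at the centre of its underside, z up. Either way round fits. Absent from some starts (then None).
- cover_orange: Black dust cover lying on the orange dock (absent from some starts, then None): plate 96 (its x) x 64 x 5 mm, below it a foot 70 x 34 x 8 mm, loose in the pocket, on top a yellow grip ridge 60 (x) x 14 (y) x 24 mm high. Origin: centre of the foot's underside; plate 8 to 13, ridge 13 to 37 mm above it. 0.07 kg. Covers look alike.
- dock_orange_floor (a point): Centre of the pocket floor of the fixed orange plastic dock; x along the pocket's length towards the pivot, z up. Floor 12 mm above the bench; pocket 86 (x) x 50 (y) mm, 33 mm deep, 4 mm chamfer at its mouth; dock 104 x 72 mm, top 45 mm above the bench. A cartridge fully home stands 27 mm out of the dock.
- pivot_orange (a point): Pivot of the orange dock's locking lever (vertical axis), 62 mm along +x from the pocket's centre and 76 mm above the bench; axes as the dock's.
- lever_orange (a joint): orange dock's lever, rad: flat steel arm 16 mm wide, 76 to 86 mm above the bench, swinging level about its pivot. 0 = shut (stop; arm along the dock's -x over the pocket, 4 mm above a cartridge fully home); grows as it swings out towards the dock's +y, stop at 1.8. Stays where left (friction 0.04 N m). Below about 1.3 it overhangs the pocket or dust cover.
- knob_orange (a point): Top centre of the round red upright knob on that lever, 16 mm diameter, standing free for 30 mm above the arm (86 to 116 mm above the bench), 68 mm from the pivot.
- cartridge_blue: Loose filter cartridge, upright block 80 (its x) x 44 (its y) x 60 mm tall, 0.25 kg, white with blue middle band and blue label on top; origin at the centre of its underside, z up. Either way round fits. Absent from some starts (then None).
- cover_blue: Black dust cover lying on the blue dock (absent from some starts, then None): plate 96 (its x) x 64 x 5 mm, below it a foot 70 x 34 x 8 mm, loose in the pocket, on top a yellow grip ridge 60 (x) x 14 (y) x 24 mm high. Origin: centre of the foot's underside; plate 8 to 13, ridge 13 to 37 mm above it. 0.07 kg. Covers look alike.
- dock_blue_floor (a point): Centre of the pocket floor of the fixed blue plastic dock; x along the pocket's length towards the pivot, z up. Floor 12 mm above the bench; pocket 86 (x) x 50 (y) mm, 33 mm deep, 4 mm chamfer at its mouth; dock 104 x 72 mm, top 45 mm above the bench. A cartridge fully home stands 27 mm out of the dock.
- pivot_blue (a point): Pivot of the blue dock's locking lever (vertical axis), 62 mm along +x from the pocket's centre and 76 mm above the bench; axes as the dock's.
- lever_blue (a joint): blue dock's lever, rad: flat steel arm 16 mm wide, 76 to 86 mm above the bench, swinging level about its pivot. 0 = shut (stop; arm along the dock's -x over the pocket, 4 mm above a cartridge fully home); grows as it swings out towards the dock's +y, stop at 1.8. Stays where left (friction 0.04 N m). Below about 1.3 it overhangs the pocket or dust cover.
- knob_blue (a point): Top centre of the round red upright knob on that lever, 16 mm diameter, standing free for 30 mm above the arm (86 to 116 mm above the bench), 68 mm from the pivot.
- cartridge_green: Loose filter cartridge, upright block 80 (its x) x 44 (its y) x 60 mm tall, 0.25 kg, white with green middle band and green label on top; origin at the centre of its underside, z up. Either way round fits. Absent from some starts (then None).
- cover_green: Black dust cover lying on the green dock (absent from some starts, then None): plate 96 (its x) x 64 x 5 mm, below it a foot 70 x 34 x 8 mm, loose in the pocket, on top a yellow grip ridge 60 (x) x 14 (y) x 24 mm high. Origin: centre of the foot's underside; plate 8 to 13, ridge 13 to 37 mm above it. 0.07 kg. Covers look alike.
- dock_green_floor (a point): Centre of the pocket floor of the fixed green plastic dock; x along the pocket's length towards the pivot, z up. Floor 12 mm above the bench; pocket 86 (x) x 50 (y) mm, 33 mm deep, 4 mm chamfer at its mouth; dock 104 x 72 mm, top 45 mm above the bench. A cartridge fully home stands 27 mm out of the dock.
- pivot_green (a point): Pivot of the green dock's locking lever (vertical axis), 62 mm along +x from the pocket's centre and 76 mm above the bench; axes as the dock's.
- lever_green (a joint): green dock's lever, rad: flat steel arm 16 mm wide, 76 to 86 mm above the bench, swinging level about its pivot. 0 = shut (stop; arm along the dock's -x over the pocket, 4 mm above a cartridge fully home); grows as it swings out towards the dock's +y, stop at 1.8. Stays where left (friction 0.04 N m). Below about 1.3 it overhangs the pocket or dust cover.
- knob_green (a point): Top centre of the round red upright knob on that lever, 16 mm diameter, standing free for 30 mm above the arm (86 to 116 mm above the bench), 68 mm from the pivot.
- tray: Fixed open grey tray 170 (x) x 260 (y) mm, walls 5 mm thick and 35 mm high, floor 5 mm thick; origin under its centre, on the bench.
- planter: Bystander: yellow planter 66 mm square, 60 mm high, with green leaves; origin under its centre.
- jar: Bystander: jar, 60 mm diameter, 85 mm high; origin under its centre.
- mug: Bystander: blue mug, 76 mm diameter, 90 mm high; origin under its centre.
- screwdriver: Bystander: screwdriver lying on the bench along its x.
- valve_box: Bystander: white box 100 x 60 x 35 mm; origin under its centre.

How it is judged:
By the outcome, as a careful person would: the job done as asked, in the order asked, and still so for the second after the job is handed in, with the robot touching nothing.
Of cartridge_orange, cartridge_blue, cartridge_green only 2 to 3 are there at a start; the rules pass over those that are not, and their reading is None.
Of cover_orange, cover_blue, cover_green only 2 to 3 are there at a start; the rules pass over those that are not, and their reading is None.
At some moment in a run one of cartridge_orange, cartridge_blue, cartridge_green may be knocked a few centimetres aside while the robot is not near it.
It also fails if it takes over 210 s, if anything falls off the work surface, if the arm or the gripper's body presses on something with over 40 N, if the wrist force passes 120 N, or if a joint passes its speed limit or range.

### The arm

A 6-joint arm with a two-finger parallel gripper is mounted at the origin on the work surface. World frame = base frame: x ahead of the robot, y to its left, z up, the work surface at z = 0. Lengths are in m, angles in rad, forces in N, time in s.
With the tool pointing down it reaches from about 0.425 to 0.95 m from the base axis. Payload 14.7 kg.
Tool frame: the origin (TCP) lies midway between the tips of the shut fingers; the grasp point (between the pads) lies 19 mm behind it; z points along the fingers, y is the line along which they close (so a half turn about z gives the same grasp; the last joint's range is limited). The gripper opens to 85 mm and grips with 20 to 120 N. Pads are 22 mm wide; open, the fingers measure 114 mm over their backs; the gripper's body (76 mm by 85 mm) begins 54 mm behind the grasp point. The pads swing forward as they close: fully open they stand 13 mm farther back than shut.
Start: joints at [1.14, 0.48, 1.596, -0, 1.065, -0.047], TCP at [0.243, 0.603, 0.231] pointing down, gripper open.
Joint ranges: [-2.75, 2.75], [-0.82, 2.05], [0.23, 2.67], [-1.56, 4.7], [0.09, 2.69], [-2.92, 2.92]. Speed limits (rad/s): [1.89, 1.89, 2.39, 3.01, 3.01, 3.01].

### API

Orientations are given as a unit quaternion [w, x, y, z].
In Python, from bench import r gives the robot as it stands. The module is installed in compiled form; this text tells all that it offers.
- The arm moves only by the tool step_arm, never from a script. Its argument "increments" is one flat list of numbers, 7 for each row, row after row: the shift along the tool's x, y, z each as a share of 20 mm, from -1 to 1, then the turn, a rotation vector about the tool's x, y, z each as a share of 0.1 rad, from -1 to 1, then the opening, from 0 (shut) to 1 (fully open). In form: [dx, dy, dz, ax, ay, az, claw, dx, dy, dz, ax, ay, az, claw, ...]. A call has 1 to 8 rows; each row shifts and turns the commanded pose from where the row before left it, along the tool's axes as they then stand; what a row does not reach is not made up. A row lasts 1/8 s, in which the tool goes at most 62.5 mm and 10.7 degrees, less where a joint would pass 70% of its speed; a pose out of reach is approached as far as the arm can. A call with a number of a shift or a turn outside -1 to 1 is refused whole. A call with a gripper value outside its range is refused whole. The fingers move at their own pace and stop on an object; the grip force is fixed at half the most. Time passes only in rows, so rows that do not move let the fingers close. It gives the time, the measured TCP pose, the force, the opening and the grip force at its end, in the units of the state.
- r.observe(): the state, without advancing time (a new reading comes with each control period).
- r.capture(name): name is "scene" or "top" or "wrist"; returns a dict with "frame" (480x640x3 uint8, blue, green, red), "mtx" (3x3 intrinsics, pixels), "dist" ([k1, k2, p1, p2, k3] as OpenCV has them; the pictures are not rectified), "eye" and "attitude" of the camera in the world; the wrist camera has in their place "hand_eye" (4x4, takes a point from camera to tool coordinates, whose origin is the TCP and whose axes are the flange's). Camera axes: x right, y down, z forward; pixel columns grow to the right and rows downward; lengths in m; the calibration is good to about 2 mm. A picture is of the moment at which its call begins: read the wrist's pose just before it. There is no depth.
- r.job_done(): hands the job in; it is judged then, once.
The state is a dict: "t": time; "qpos": joint angles; "dq": joint speeds; "joint_torque": joint torques, N m; "tcp_pos": TCP position; "eef_rot": TCP orientation; "force": force on the tool from outside, world axes, zero at the start; "torque": the same for the moment, N m; "opening": finger opening in m; "finger_force": force on a finger pad.
Only numpy, scipy, OpenCV 4.12 (cv2) and the standard library are available. Lean on these libraries where they do the work, as an engineer would, in place of code of your own. Each camera call takes 0.05 s, during which the arm holds its last target. There are 200 camera calls.

## Working session

There is one attempt and no reset: what is moved stays moved. The work goes in short steps, Python scripts to look and compute and a tool call to move; the robot and the scene stay as the last step left them, time stands still between calls to the robot, and variables do not carry over. Pictures are saved under pics/ and viewed, at most 14 in all, crops included, and the job is handed in when it is done.

Besides the shell and the picture viewer there is one more tool, called after ">>>" as a command line: name --argument value ..., lists and objects as JSON in quotes. step_arm: Moves the arm, as the interface text tells. Shift numbers are shares of 20 mm and turn numbers shares of 0.1 rad, none past 1 either way. Its arguments: {"type":"object","properties":{"increments":{"type":"array","items":{"type":"number"}}},"required":["increments"]}

```bash
mkdir -p pics; ls; python3 - <<'E'
from bench import r
import cv2,pickle
s=r.observe();print(s)
d={}
for n in("scene","top"):
    c=r.capture(n);d[n]=c;cv2.imwrite(f"pics/{n}0.png",c["frame"])
    print(n,{k:v for k,v in c.items() if k!="frame"})
pickle.dump(d,open("cap0.pkl","wb"))
E
```

```text
pics
{'t': 0.0, 'qpos': array([ 1.14039249e+00,  4.80816781e-01,  1.59688124e+00, -5.58401541e-06,
        1.06511683e+00, -4.66292350e-02]), 'dq': array([-0.00101342,  0.00076351,  0.00015665, -0.00094906,  0.00190898,
       -0.00096647]), 'joint_torque': array([-3.98428834e-03, -9.50668430e+01, -4.30169570e+01, -7.30615684e-04,
        1.25560621e-02, -6.06887596e-06]), 'tcp_pos': array([0.24319803, 0.60233248, 0.23067942]), 'eef_rot': array([-1.42006909e-04,  1.90710532e-01,  9.81646127e-01, -5.94377081e-04]), 'force': array([-0.2313757 , -0.22928898,  0.09693636]), 'torque': array([ 0.03979559,  0.01354595, -0.04690832]), 'finger_force': 0.0, 'opening': 0.08540560276280401}
scene {'mtx': array([[500.60141479,   0.        , 320.81404367],
       [  0.        , 500.60141479, 241.07980189],
       [  0.        ,   0.        ,   1.        ]]), 'dist': array([0.00515571, 0.        , 0.        , 0.        , 0.        ]), 'eye': array([1.0046519 , 0.73794951, 0.75004342]), 'attitude': array([-0.11832817,  0.21093301,  0.86536165, -0.43892473])}
top {'mtx': array([[591.3160443 ,   0.        , 324.57575842],
       [  0.        , 591.3160443 , 239.13722596],
       [  0.        ,   0.        ,   1.        ]]), 'dist': array([-0.20269626,  0.        ,  0.        ,  0.        ,  0.        ]), 'eye': array([ 0.32835974, -0.02922123,  1.2988848 ]), 'attitude': array([-0.06879858,  0.70618032, -0.70102848,  0.07166022])}
```

View pics/top0.png

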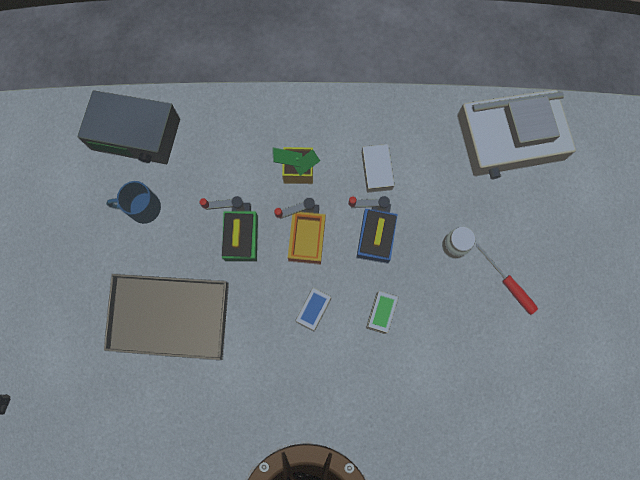

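View pics/scene0.png

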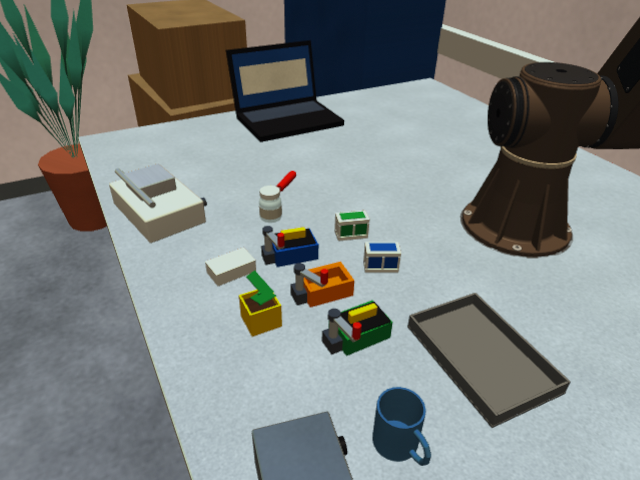

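The top view shows covers on the green (238,233) and blue (378,233) docks, with the orange dock empty at (307,237). Only the blue (314,309) and green (382,312) cartridges are present, and the tray is at (167,317). Next I'll write helpers for coarse positions.

```bash
cat > h.py <<'E'
import numpy as np,cv2
from bench import r
from scipy.spatial.transform import Rotation as R
def rot(q): return R.from_quat(np.asarray(q),scalar_first=True)
def cam(c,s=None):
    if "eye" in c: return np.array(c["eye"]),rot(c["attitude"]).as_matrix()
    T=np.eye(4);T[:3,:3]=rot(s["eef_rot"]).as_matrix();T[:3,3]=s["tcp_pos"];T=T@c["hand_eye"]
    return T[:3,3],T[:3,:3]
def back(c,px,z,s=None):
    o,A=cam(c,s)
    u=cv2.undistortPoints(np.array(px,float).reshape(-1,1,2),c["mtx"],c["dist"]).reshape(-1,2)
    d=np.c_[u,np.ones(len(u))]@A.T
    return (o+d*((z-o[2])/d[:,2])[:,None])[:,:2]
def proj(c,P,s=None):
    o,A=cam(c,s)
    return cv2.projectPoints(((np.array(P,float)-o)@A),np.zeros(3),np.zeros(3),c["mtx"],c["dist"])[0].reshape(-1,2)
HSV=dict(orange=((8,120,80),(19,255,255)),yellow=((23,120,80),(33,255,255)),green=((45,120,50),(75,255,255)),
  blue=((100,120,50),(125,255,255)),red=((0,150,80),(5,255,255)))
def blobs(c,col,z,amin=30,s=None):
    "world rectangles of colour blobs at height z: centre, sizes, heading of the long side (deg, in -90..90)"
    m=cv2.inRange(cv2.cvtColor(c["frame"],cv2.COLOR_BGR2HSV),*map(np.array,HSV[col]))
    out=[]
    for k in cv2.findContours(m,cv2.RETR_EXTERNAL,cv2.CHAIN_APPROX_NONE)[0]:
        if cv2.contourArea(k)<amin: continue
        w=back(c,k.reshape(-1,2),z,s)
        (x,y),(a,b),t=cv2.minAreaRect((w*1000).astype(np.float32))
        if b>a:a,b,t=b,a,t+90
        out.append((k.reshape(-1,2).mean(0).round(0),np.round([x,y,a,b,(t+90)%180-90],1)))
    return out
def goto(x,y,z,head,s=None):
    "print shares to reach the tool-down pose (mm, deg heading of tool x)"
    s=s or r.observe();A=rot(s["eef_rot"])
    h=np.radians(head);T=R.from_matrix(np.array([[np.cos(h),np.sin(h),0],[np.sin(h),-np.cos(h),0],[0,0,-1]]))
    d=np.array([x,y,z])/1000-s["tcp_pos"]
    rv=(A.inv()*T).as_rotvec()
    print("t",round(s["t"],1),"tcp",(s["tcp_pos"]*1000).round(1),"shift(tool now)",(A.inv().apply(d)/.02).round(2),"shift(tool target)",(T.inv().apply(d)/.02).round(2),"turn",(rv/.1).round(2))
E
python3 - <<'E'
from h import *
import pickle
d=pickle.load(open("cap0.pkl","rb"));c=d["top"]
for col,z in(("yellow",.07),("green",.06),("blue",.06),("orange",.045),("red",.116)):
    for b in blobs(c,col,z):print(col,*b)
print(back(c,[(238,202),(309,204),(384,202)],.09),back(c,[(112,276),(228,282),(222,359),(106,350)],.035))
w=r.capture("wrist");print({k:v for k,v in w.items() if k!="frame"})
goto(470,0,330,0);goto(470,0,330,180)
E
```

```text
yellow [306. 238.] [579.8   5.   76.2  46.2  -5.5]
yellow [236. 232.] [589.4 156.9  59.   14.1  -1.5]
yellow [379. 231.] [ 594.1 -149.    59.2   12.4  -11.3]
yellow [307. 237.] [583.4   5.7 101.2  69.   -4.9]
green [383. 311.] [ 425.  -156.5   59.2   27.4  -17.1]
green [247. 226.] [5.874e+02 1.508e+02 9.870e+01 6.820e+01 3.000e-01]
green [295. 159.] [752.5  31.1 101.4  57.2  87.1]
blue [313. 308.] [430.1  -9.9  60.3  28.8 -27. ]
blue [373. 242.] [ 590.6 -146.2  102.6   70.6   -9.6]
blue [130. 197.] [666.  395.6  83.5  73.6 -44.8]
orange [306. 236.] [589.1   6.5  95.2  58.3  -5.1]
red [519. 293.] [ 454.  -436.4   89.9   19.9   39.5]
[[ 6.51084151e-01  1.50961913e-01]
 [ 6.47590002e-01  1.25331823e-04]
 [ 6.53408212e-01 -1.58692294e-01]] [[0.49637011 0.43616802]
 [0.48709007 0.1745998 ]
 [0.32188366 0.18255166]
 [0.33341183 0.4404676 ]]
{'mtx': array([[427.34327469,   0.        , 317.69253644],
       [  0.        , 427.34327469, 239.58293624],
       [  0.        ,   0.        ,   1.        ]]), 'dist': array([-0.09542108,  0.        ,  0.        ,  0.        ,  0.        ]), 'hand_eye': array([[-5.04438454e-04, -9.64080148e-01, -2.65611020e-01,
         6.80038622e-02],
       [ 9.99999544e-01, -7.01654493e-04,  6.47612220e-04,
        -3.29653799e-04],
       [-8.10717250e-04, -2.65610573e-01,  9.64080062e-01,
        -1.42242883e-01],
       [ 0.00000000e+00,  0.00000000e+00,  0.00000000e+00,
         1.00000000e+00]])}
t 0.1 tcp [243.3 602.4 230.8] shift(tool now) [-21.79 -23.69  -4.94] shift(tool target) [11.34 30.12 -4.96] turn [-0.000e+00  1.000e-02  2.758e+01]
t 0.1 tcp [243.3 602.4 230.8] shift(tool now) [-21.79 -23.69  -4.94] shift(tool target) [-11.34 -30.12  -4.96] turn [-0.01 -0.   -3.84]
```

>>> step_arm --increments '[-0.908, -0.987, -0.206, 0, 0, 0, 1, -0.908, -0.987, -0.206, 0, 0, 0, 1, -0.908, -0.987, -0.206, 0, 0, 0, 1, -0.908, -0.987, -0.206, 0, 0, 0, 1, -0.908, -0.987, -0.206, 0, 0, 0, 1, -0.908, -0.987, -0.206, 0, 0, 0, 1, -0.908, -0.987, -0.206, 0, 0, 0, 1, -0.908, -0.987, -0.206, 0, 0, 0, 1]'

```text
t: 1.15
tcp_pos: [0.3193, 0.4006, 0.2644]
eef_rot: [0.0, 0.191, 0.982, -0.0]
force: [-0.7, -0.8, -0.5]
opening: 0.085
finger_force: 0.0
```

>>> step_arm --increments '[-0.908, -0.987, -0.206, 0, 0, 0, 1, -0.908, -0.987, -0.206, 0, 0, 0, 1, -0.908, -0.987, -0.206, 0, 0, 0, 1, -0.908, -0.987, -0.206, 0, 0, 0, 1, -0.908, -0.987, -0.206, 0, 0, 0, 1, -0.908, -0.987, -0.206, 0, 0, 0, 1, -0.908, -0.987, -0.206, 0, 0, 0, 1, -0.908, -0.987, -0.206, 0, 0, 0, 1]'

```text
t: 2.15
tcp_pos: [0.3946, 0.1998, 0.2974]
eef_rot: [0.0, 0.191, 0.982, 0.0]
force: [0.5, -0.1, -0.7]
opening: 0.0851
finger_force: 0.0
```

>>> step_arm --increments '[-0.908, -0.987, -0.206, 0, 0, 0, 1, -0.908, -0.987, -0.206, 0, 0, 0, 1, -0.908, -0.987, -0.206, 0, 0, 0, 1, -0.908, -0.987, -0.206, 0, 0, 0, 1, -0.908, -0.987, -0.206, 0, 0, 0, 1, -0.908, -0.987, -0.206, 0, 0, 0, 1, -0.908, -0.987, -0.206, 0, 0, 0, 1, -0.908, -0.987, -0.206, 0, 0, 0, 1]'

```text
t: 3.15
tcp_pos: [0.47, -0.001, 0.3304]
eef_rot: [0.0, 0.191, 0.982, 0.0]
force: [0.7, -0.2, 0.8]
opening: 0.0855
finger_force: 0.0
```

>>> step_arm --increments '[0, 0, 0, 0, 0, -0.96, 1, 0, 0, 0, 0, 0, -0.96, 1, 0, 0, 0, 0, 0, -0.96, 1, 0, 0, 0, 0, 0, -0.96, 1, 0, 0, 0, 0, 0, 0, 1]'

```text
t: 3.78
tcp_pos: [0.4698, -0.0, 0.3302]
eef_rot: [-0.0, 0.0, 1.0, -0.0]
force: [0.3, 0.7, 0.2]
opening: 0.0854
finger_force: 0.0
```

```bash
python3 - <<'E'
from h import *
import pickle
s=r.observe();c=r.capture("wrist");pickle.dump((s,c),open("w1.pkl","wb"));cv2.imwrite("pics/w1.png",c["frame"])
goto(470,0,330,180,s);print(s["qpos"].round(2))
for col,z in(("yellow",.074),("green",.06),("blue",.06),("orange",.045),("red",.116)):
    for b in blobs(c,col,z,150,s):print(col,*b)
E
```

```text
t 3.8 tcp [469.8  -0.  330.2] shift(tool now) [-0.01  0.    0.01] shift(tool target) [-0.01  0.    0.01] turn [-0. -0. -0.]
[-0.06  0.12  1.86 -0.    1.16 -1.63]
yellow [340. 414.] [719.5  26.2  62.9  29.9  89.9]
yellow [174. 296.] [ 570.8 -145.7   20.9   12.9  -12. ]
yellow [470. 294.] [569.9 154.6  29.5  13.7  -1.6]
green [331. 424.] [741.2  17.2  38.5  26.6 -41. ]
green [442. 286.] [ 5.805e+02  1.459e+02  1.013e+02  6.950e+01 -2.000e-01]
green [153. 144.] [ 421.1 -158.    61.3   29.5  -17.4]
blue [186. 286.] [ 577.4 -141.9  114.4   70.6   -8.9]
blue [306. 149.] [426.1 -11.4  61.3  29.1 -26.8]
orange [323. 299.] [587.7   5.  100.   71.4  -5.2]
orange [325. 247.] [527.8  10.4  69.7  11.8  84.8]
red [383. 362.] [620.3  62.1  14.4  13.4   2.4]
```

View pics/w1.png

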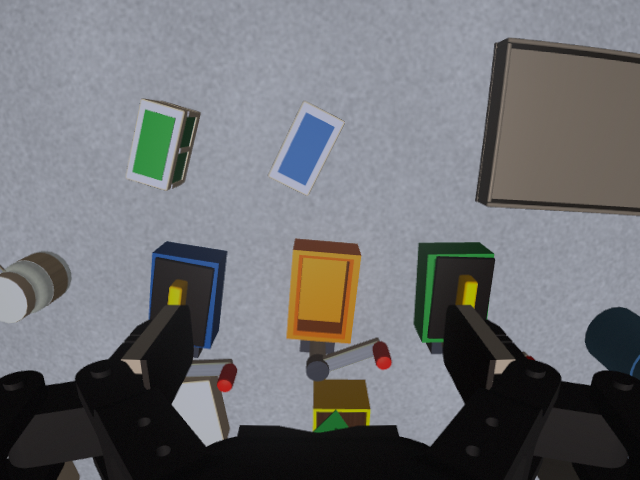

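The wrist view is upside down, with the base side at the top. It shows green (155,145) and blue (307,147) cartridges, the docks, and ridges partly behind the fingers at (174,296) and (470,294). I'll fetch the green cover now.

>>> step_arm --increments '[-0.73, 0.975, 0.72, 0, 0, 0, 0.6, -0.73, 0.975, 0.72, 0, 0, 0, 0.6, -0.73, 0.975, 0.72, 0, 0, 0, 0.6, -0.73, 0.975, 0.72, 0, 0, 0, 0.6, -0.73, 0.975, 0.72, 0, 0, 0, 0.6, -0.73, 0.975, 0.72, 0, 0, 0, 0.6, -0.73, 0.975, 0.72, 0, 0, 0, 0.6, -0.73, 0.975, 0.72, 0, 0, 0.26, 0.6]'

```text
t: 4.82
tcp_pos: [0.5872, 0.1568, 0.2144]
eef_rot: [-0.0, 0.014, 1.0, -0.0]
force: [0.6, 0.1, -0.2]
opening: 0.0513
finger_force: 0.0
```

>>> step_arm --increments '[0, 0, 0.99, 0, 0, 0, 0.6, 0, 0, 0.99, 0, 0, 0, 0.6, 0, 0, 0.99, 0, 0, 0, 0.6, 0, 0, 0.99, 0, 0, 0, 0.6, 0, 0, 0.99, 0, 0, 0, 0.6, 0, 0, 0.99, 0, 0, 0, 0.6, 0, 0, 0.99, 0, 0, 0, 0.6, 0, 0, 0.99, 0, 0, 0, 0.6]'

```text
t: 5.82
tcp_pos: [0.5869, 0.1561, 0.0559]
eef_rot: [0.0, 0.014, 1.0, -0.0]
force: [-0.4, -0.3, -0.2]
opening: 0.0516
finger_force: 0.0
```

>>> step_arm --increments '[0, 0, 0, 0, 0, 0, 0, 0, 0, 0, 0, 0, 0, 0, 0, 0, 0, 0, 0, 0, 0, 0, 0, 0, 0, 0, 0, 0, 0, 0, 0, 0, 0, 0, 0, 0, 0, 0, 0, 0, 0, 0]'

```text
t: 6.58
tcp_pos: [0.5874, 0.1563, 0.0574]
eef_rot: [0.001, 0.013, 1.0, 0.0]
force: [-1.6, -0.2, 7.6]
opening: 0.0126
finger_force: 59.4
```

>>> step_arm --increments '[0, 0, -1, 0, 0, 0, 0, 0, 0, -1, 0, 0, 0, 0, 0, 0, -1, 0, 0, 0, 0, 0, 0, -1, 0, 0, 0, 0, 0, 0, -1, 0, 0, 0, 0, 0.76, 0.85, 0, 0, 0, 0, 0, 0.76, 0.85, 0, 0, 0, 0, 0, 0.76, 0.85, 0, 0, 0, 0, 0]'

```text
t: 7.58
tcp_pos: [0.5407, 0.2097, 0.1559]
eef_rot: [-0.001, 0.013, 1.0, -0.0]
force: [-1.3, 0.3, -0.8]
opening: 0.0126
finger_force: 58.6
```

>>> step_arm --increments '[0.76, 0.85, 0, 0, 0, 0, 0, 0.76, 0.85, 0, 0, 0, 0, 0, 0.76, 0.85, 0, 0, 0, 0, 0, 0.76, 0.85, 0, 0, 0, 0, 0, 0.76, 0.85, 0, 0, 0, 0, 0, 0.76, 0.85, 0, 0, 0, 0, 0, 0.76, 0.85, 0, 0, 0, 0, 0, 0.76, 0.85, 0, 0, 0, 0, 0]'

```text
t: 8.57
tcp_pos: [0.423, 0.3486, 0.1563]
eef_rot: [-0.0, 0.013, 1.0, -0.0]
force: [-0.1, -0.3, -0.6]
opening: 0.0128
finger_force: 58.6
```

>>> step_arm --increments '[0.76, 0.85, 0, 0, 0, 0, 0, 0, 0, 0.92, 0, 0, 0, 0, 0, 0, 0.92, 0, 0, 0, 0, 0, 0, 0.92, 0, 0, 0, 0, 0, 0, 0.92, 0, 0, 0, 0, 0, 0, 0.92, 0, 0, 0, 0, 0, 0, 0.92, 0, 0, 0, 0, 0, 0, 0.92, 0, 0, 0, 0]'

```text
t: 9.57
tcp_pos: [0.4088, 0.3654, 0.027]
eef_rot: [-0.0, 0.013, 1.0, -0.0]
force: [-0.8, -0.3, -1.3]
opening: 0.0123
finger_force: 58.6
```

>>> step_arm --increments '[0, 0, 0, 0, 0, 0, 0.6, 0, 0, 0, 0, 0, 0, 0.6, 0, 0, 0, 0, 0, 0, 0.6, 0, 0, -1, 0, 0, 0, 0.6, 0, 0, -1, 0, 0, 0, 0.6, 0, 0, -1, 0, 0, 0, 0.6, 0, 0, -1, 0, 0, 0, 0.6, 0, 0, -1, 0, 0, 0, 0.6]'

```text
t: 10.58
tcp_pos: [0.4099, 0.365, 0.1292]
eef_rot: [0.0, 0.013, 1.0, 0.0]
force: [0.4, -0.2, -0.4]
opening: 0.051
finger_force: 0.0
```

>>> step_arm --increments '[0, 0, -1, 0, 0, 0, 0.6, 0, 0, -1, 0, 0, 0, 0.6, 0, 0, -1, 0, 0, 0, 0.6, -0.376, -0.98, 0, 0, 0, 0, 0.6, -0.376, -0.98, 0, 0, 0, 0, 0.6, -0.376, -0.98, 0, 0, 0, 0, 0.6, -0.376, -0.98, 0, 0, 0, 0, 0.6, -0.376, -0.98, 0, 0, 0, 0, 0.6]'

```text
t: 11.58
tcp_pos: [0.4448, 0.264, 0.1873]
eef_rot: [-0.0, 0.013, 1.0, -0.0]
force: [-0.0, -0.4, -0.1]
opening: 0.0511
finger_force: 0.0
```

>>> step_arm --increments '[-0.376, -0.98, 0, 0, 0, 0, 0.6, -0.376, -0.98, 0, 0, 0, 0, 0.6, -0.376, -0.98, 0, 0, 0, 0, 0.6, -0.376, -0.98, 0, 0, 0, 0, 0.6, -0.376, -0.98, 0, 0, 0, 0, 0.6, -0.376, -0.98, 0, 0, 0, 0, 0.6, -0.376, -0.98, 0, 0, 0, 0, 0.6, -0.376, -0.98, 0, 0, 0, 0, 0.6]'

```text
t: 12.58
tcp_pos: [0.5005, 0.1059, 0.1873]
eef_rot: [-0.0, 0.013, 1.0, -0.0]
force: [-0.2, 0.1, -0.1]
opening: 0.051
finger_force: 0.0
```

>>> step_arm --increments '[-0.376, -0.98, 0, 0, 0, 0, 0.6, -0.376, -0.98, 0, 0, 0, 0, 0.6, -0.376, -0.98, 0, 0, 0, 0, 0.6, -0.376, -0.98, 0, 0, 0, 0, 0.6, -0.376, -0.98, 0, 0, 0, 0, 0.6, -0.376, -0.98, 0, 0, 0, 0, 0.6, -0.376, -0.98, 0, 0, 0, 0, 0.6, -0.376, -0.98, 0, 0, 0, 0, 0.6]'

```text
t: 13.58
tcp_pos: [0.5575, -0.052, 0.1878]
eef_rot: [0.0, 0.013, 1.0, -0.0]
force: [0.4, -0.4, -0.3]
opening: 0.0512
finger_force: 0.0
```

>>> step_arm --increments '[-0.376, -0.98, 0, 0, 0, 0, 0.6, -0.376, -0.98, 0, 0, 0, 0, 0.6, -0.376, -0.98, 0, 0, 0, 0, 0.6, -0.376, -0.98, 0, 0, 0, 0, 0.6, -0.376, -0.98, 0, 0, 0, 0, 0.6, 0, 0, 0, 0, 0, 0.8, 0.6, 0, 0, 0, 0, 0, 0.77, 0.6, 0, 0, 0, 0, 0, 0, 0.6]'

```text
t: 14.58
tcp_pos: [0.5923, -0.1502, 0.1877]
eef_rot: [-0.0, 0.091, 0.996, 0.0]
force: [0.4, 0.1, -0.4]
opening: 0.0512
finger_force: 0.0
```

```bash
python3 - <<'E'
from h import *
s=r.observe();c=r.capture("wrist");t=r.capture("top")
v=np.vstack([c["frame"][150:450],t["frame"][120:420]]);cv2.imwrite("pics/w2.png",v)
goto(591,-149,56,169.5,s)
for b in blobs(c,"yellow",.074,100,s):print(*b)
for b in blobs(t,"yellow",.074,50):print(*b)
E
```

```text
t 14.6 tcp [ 592.3 -150.2  187.7] shift(tool now) [0.07 0.05 6.59] shift(tool target) [0.07 0.05 6.59] turn [ 0.   -0.    0.01]
[594. 354.] [711.2  26.   68.2  30.4  60. ]
[317. 231.] [ 589.8 -149.9   58.1   12.9  -10.9]
[306. 237.] [578.8   5.   75.8  46.1  -5.3]
[296. 244.] [570.2  31.  112.   51.4  25.8]
[317. 224.] [606.4 -18.3  90.1  44.8  30.3]
```

View pics/w2.png

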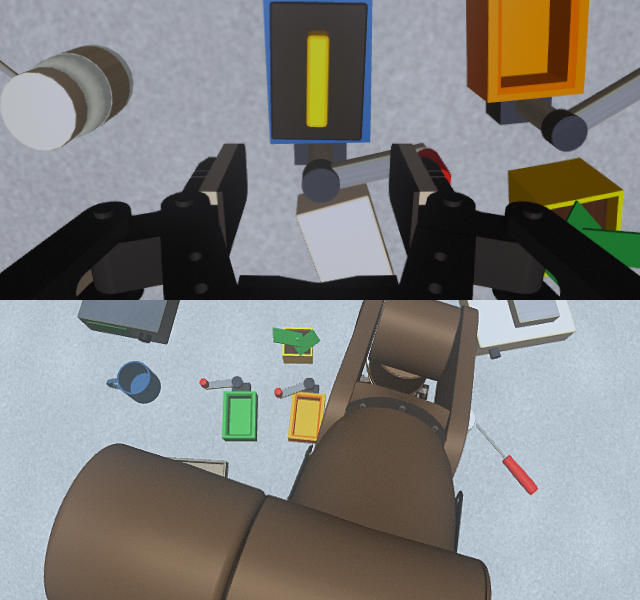

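The wrist view shows the blue cover's ridge centred under the gripper at (317,231), with heading -11°. The top view shows the green dock uncovered at (239,416 in the composite).

>>> step_arm --increments '[0, 0, 0.82, 0, 0, 0, 0.6, 0, 0, 0.82, 0, 0, 0, 0.6, 0, 0, 0.82, 0, 0, 0, 0.6, 0, 0, 0.82, 0, 0, 0, 0.6, 0, 0, 0.82, 0, 0, 0, 0.6, 0, 0, 0.82, 0, 0, 0, 0.6, 0, 0, 0.82, 0, 0, 0, 0.6, 0, 0, 0.82, 0, 0, 0, 0.6]'

```text
t: 15.68
tcp_pos: [0.5921, -0.1496, 0.0555]
eef_rot: [0.0, 0.091, 0.996, -0.0]
force: [-0.2, 0.1, 0.0]
opening: 0.0513
finger_force: 0.0
```

>>> step_arm --increments '[0, 0, 0, 0, 0, 0, 0, 0, 0, 0, 0, 0, 0, 0, 0, 0, 0, 0, 0, 0, 0, 0, 0, 0, 0, 0, 0, 0, 0, 0, 0, 0, 0, 0, 0, 0, 0, 0, 0, 0, 0, 0]'

```text
t: 16.42
tcp_pos: [0.5924, -0.1497, 0.0571]
eef_rot: [0.0, 0.091, 0.996, -0.0]
force: [-1.2, 0.4, 5.9]
opening: 0.0122
finger_force: 59.2
```

>>> step_arm --increments '[0, 0, -1, 0, 0, 0, 0, 0, 0, -1, 0, 0, 0, 0, 0, 0, -1, 0, 0, 0, 0, 0, 0, -1, 0, 0, 0, 0, 0, 0, -1, 0, 0, 0, 0]'

```text
t: 17.05
tcp_pos: [0.592, -0.1496, 0.1573]
eef_rot: [-0.0, 0.091, 0.996, -0.0]
force: [-0.2, 0.8, -0.0]
opening: 0.0127
finger_force: 59.9
```

>>> step_arm --increments '[0.627, 0.9, 0, 0, 0, 0, 0, 0.627, 0.9, 0, 0, 0, 0, 0, 0.627, 0.9, 0, 0, 0, 0, 0, 0.627, 0.9, 0, 0, 0, 0, 0, 0.627, 0.9, 0, 0, 0, 0, 0, 0.627, 0.9, 0, 0, 0, 0, 0, 0.627, 0.9, 0, 0, 0, 0, 0, 0.627, 0.9, 0, 0, 0, 0, 0]'

```text
t: 18.05
tcp_pos: [0.5191, 0.0116, 0.1566]
eef_rot: [0.0, 0.091, 0.996, 0.0]
force: [0.2, -0.3, -0.1]
opening: 0.0127
finger_force: 60.0
```

>>> step_arm --increments '[0.627, 0.9, 0, 0, 0, 0, 0, 0.627, 0.9, 0, 0, 0, 0, 0, 0.627, 0.9, 0, 0, 0, 0, 0, 0.627, 0.9, 0, 0, 0, 0, 0, 0.627, 0.9, 0, 0, 0, 0, 0, 0.627, 0.9, 0, 0, 0, 0, 0, 0.627, 0.9, 0, 0, 0, 0, 0, 0.627, 0.9, 0, 0, 0, 0, 0]'

```text
t: 19.05
tcp_pos: [0.4464, 0.1712, 0.1566]
eef_rot: [0.0, 0.091, 0.996, 0.0]
force: [-0.8, 0.2, -1.4]
opening: 0.0125
finger_force: 60.0
```

>>> step_arm --increments '[0.627, 0.9, 0, 0, 0, 0, 0, 0.627, 0.9, 0, 0, 0, 0, 0, 0.627, 0.9, 0, 0, 0, 0, 0, 0.627, 0.9, 0, 0, 0, 0, 0, 0, 0, 0, 0, 0, 0, 0]'

```text
t: 19.68
tcp_pos: [0.41, 0.2513, 0.1566]
eef_rot: [0.0, 0.09, 0.996, 0.0]
force: [-0.3, -0.1, -1.5]
opening: 0.0124
finger_force: 60.0
```

>>> step_arm --increments '[0, 0, 0.92, 0, 0, 0, 0, 0, 0, 0.92, 0, 0, 0, 0, 0, 0, 0.92, 0, 0, 0, 0, 0, 0, 0.92, 0, 0, 0, 0, 0, 0, 0.92, 0, 0, 0, 0, 0, 0, 0.92, 0, 0, 0, 0, 0, 0, 0.92, 0, 0, 0, 0]'

```text
t: 20.55
tcp_pos: [0.4111, 0.2497, 0.0273]
eef_rot: [0.0, 0.091, 0.996, 0.0]
force: [0.1, 0.0, -0.2]
opening: 0.0126
finger_force: 60.0
```

>>> step_arm --increments '[0, 0, 0, 0, 0, 0, 0.6, 0, 0, 0, 0, 0, 0, 0.6, 0, 0, 0, 0, 0, 0, 0.6, 0, 0, -1, 0, 0, 0, 0.6, 0, 0, -1, 0, 0, 0, 0.6, 0, 0, -1, 0, 0, 0, 0.6, 0, 0, -1, 0, 0, 0, 0.6, 0, 0, -1, 0, 0, 0, 0.6]'

```text
t: 21.55
tcp_pos: [0.4111, 0.2501, 0.1291]
eef_rot: [0.0, 0.091, 0.996, 0.0]
force: [0.8, 0.3, -0.8]
opening: 0.0514
finger_force: 0.0
```

>>> step_arm --increments '[0, 0, -1, 0, 0, 0, 0.8, 0, 0, -1, 0, 0, 0, 0.8, 0, 0, -1, 0, 0, 0, 0.8, -0.258, -0.973, 0, 0, 0, 0, 0.8, -0.258, -0.973, 0, 0, 0, 0, 0.8, -0.258, -0.973, 0, 0, 0, 0, 0.8, -0.258, -0.973, 0, 0, 0, 0, 0.8, -0.258, -0.973, 0, 0, 0, 0, 0.8]'

```text
t: 22.55
tcp_pos: [0.4187, 0.149, 0.1884]
eef_rot: [0.001, 0.091, 0.996, 0.0]
force: [-0.7, 0.5, -0.6]
opening: 0.0684
finger_force: 0.0
```

>>> step_arm --increments '[-0.258, -0.973, 0, 0, 0, 0, 0.8, -0.258, -0.973, 0, 0, 0, 0, 0.8, -0.258, -0.973, 0, 0, 0, 0, 0.8, -0.258, -0.973, 0, 0, 0, 0, 0.8, -0.258, -0.973, 0, 0, 0, 0, 0.8, -0.258, -0.973, 0, 0, 0, 0, 0.8, -0.258, -0.973, 0, 0, 0, 0, 0.8, -0.258, -0.973, 0, 0, 0, 0, 0.8]'

```text
t: 23.55
tcp_pos: [0.431, -0.0116, 0.1884]
eef_rot: [0.001, 0.091, 0.996, -0.0]
force: [-1.0, 0.2, 0.3]
opening: 0.0684
finger_force: 0.0
```

>>> step_arm --increments '[0, 0, 0, 0, 0, 0.96, 0.8, 0, 0, 0, 0, 0, 0.96, 0.8, 0, 0, 0, 0, 0, 0.96, 0.8, 0, 0, 0, 0, 0, 0, 0.8]'

```text
t: 24.05
tcp_pos: [0.431, -0.011, 0.1883]
eef_rot: [0.0, 0.233, 0.972, 0.0]
force: [0.0, -0.6, 0.6]
opening: 0.0684
finger_force: 0.0
```

```bash
python3 - <<'E'
from h import *
s=r.observe();c=r.capture("wrist");t=r.capture("top")
v=np.vstack([c["frame"][0:300],t["frame"][120:420]]);cv2.imwrite("pics/w3.png",v)
goto(430,-10,187,153,s)
for b in blobs(c,"blue",.06,400,s):print(*b)
for b in blobs(c,"green",.06,400,s):print("g",*b)
for col in("green","blue"):
  for b in blobs(t,col,.06,50):print("top",*b)
E
```

```text
t 24.1 tcp [431.  -11.  188.3] shift(tool now) [0.07 0.02 0.06] shift(tool target) [0.07 0.02 0.06] turn [0.   0.01 0.01]
[250. 419.] [ 542.2 -126.7   54.2   23.7   80.4]
[314. 223.] [426.5 -11.7  61.5  29.4 -27. ]
g [124. 307.] [ 421.6 -158.3   62.2   29.9  -17.3]
g [597. 299.] [5.753e+02 1.449e+02 9.910e+01 6.850e+01 5.000e-01]
top [383. 311.] [ 424.7 -156.4   59.8   27.4  -17.1]
top [236. 233.] [5.862e+02 1.515e+02 1.010e+02 6.990e+01 3.000e-01]
top [295. 159.] [752.5  31.1 101.4  57.2  87.1]
top [379. 232.] [ 590.7 -146.2  102.7   70.5   -9.3]
top [131. 197.] [666.  395.6  83.5  73.6 -44.8]
```

View pics/w3.png

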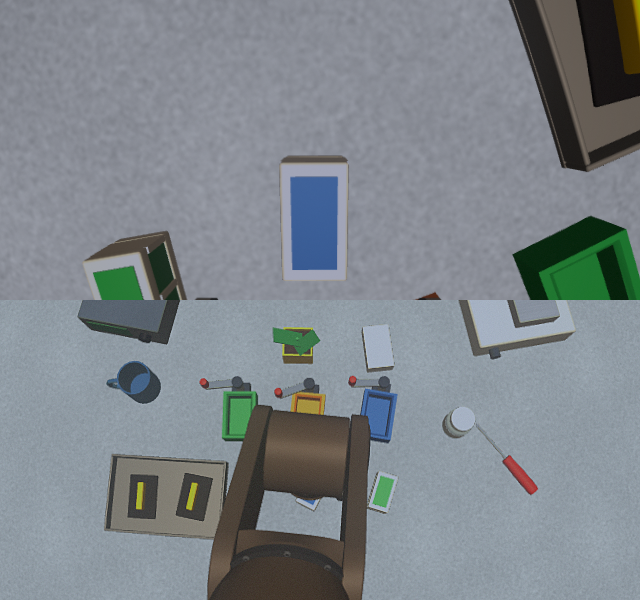

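Both covers lie in the tray (140,497 and 193,497 in the composite), and the blue cartridge is under the gripper at (314,223). I'll grasp it.

>>> step_arm --increments '[0.1, -0.07, 0.96, 0, 0, 0, 0.8, 0, 0, 0.96, 0, 0, 0, 0.8, 0, 0, 0.96, 0, 0, 0, 0.8, 0, 0, 0.96, 0, 0, 0, 0.8, 0, 0, 0.96, 0, 0, 0, 0.8, 0, 0, 0.96, 0, 0, 0, 0.8, 0, 0, 0.96, 0, 0, 0, 0.8, 0, 0, 0.96, 0, 0, 0, 0.8]'

```text
t: 25.15
tcp_pos: [0.4287, -0.0113, 0.0337]
eef_rot: [0.0, 0.232, 0.973, 0.0]
force: [0.2, 0.1, -0.0]
opening: 0.0686
finger_force: 0.0
```

>>> step_arm --increments '[0, 0, 0, 0, 0, 0, 0, 0, 0, 0, 0, 0, 0, 0, 0, 0, 0, 0, 0, 0, 0, 0, 0, 0, 0, 0, 0, 0, 0, 0, 0, 0, 0, 0, 0]'

```text
t: 25.78
tcp_pos: [0.4287, -0.0113, 0.0344]
eef_rot: [0.0, 0.233, 0.972, 0.0]
force: [-0.1, -0.1, -1.8]
opening: 0.0429
finger_force: 61.1
```

>>> step_arm --increments '[0, 0, -1, 0, 0, 0, 0, 0, 0, -1, 0, 0, 0, 0, 0, 0, -1, 0, 0, 0, 0, 0, 0, -1, 0, 0, 0, 0, 0, 0, -1, 0, 0, 0, 0, 0, 0, -1, 0, 0, 0, 0, 0, 0, -1, 0, 0, 0, 0]'

```text
t: 26.65
tcp_pos: [0.4282, -0.0113, 0.1749]
eef_rot: [-0.0, 0.233, 0.972, -0.0]
force: [-0.8, -0.1, -2.2]
opening: 0.0434
finger_force: 61.6
```

```bash
python3 - <<'E'
from h import *
import pickle
s=r.observe();c=r.capture("wrist");pickle.dump((s,c),open("w4.pkl","wb"))
cv2.imwrite("pics/w4.png",c["frame"])
for hd in (170.0,):goto(550,-142,174,hd,s)
zt=s["tcp_pos"][2]+.026
for b in blobs(c,"blue",zt,400,s):
    d=b[1][:2]/1000-s["tcp_pos"][:2];print(*b,"off tool mm",(rot(s["eef_rot"]).inv().apply([*d,0])*1000).round(1))
E
```

```text
t 26.6 tcp [428.2 -11.3 174.9] shift(tool now) [-8.39 -3.06  0.05] shift(tool target) [-7.13 -5.38  0.05] turn [-0.   -0.   -2.96]
[318. 337.] [427.  -11.   62.1  29.9 -27. ] off tool mm [ 1.2 -0.3  0. ]
```

>>> step_arm --increments '[0, 0, 0, 0, 0, -0.987, 0, 0, 0, 0, 0, 0, -0.987, 0, 0, 0, 0, 0, 0, -0.987, 0]'

```text
t: 27.08
tcp_pos: [0.4282, -0.0113, 0.1738]
eef_rot: [-0.0, 0.086, 0.996, -0.0]
force: [-0.2, -0.4, -2.5]
opening: 0.0428
finger_force: 61.8
```

>>> step_arm --increments '[-0.958, -0.142, 0, 0, 0, 0, 0, -0.958, -0.142, 0, 0, 0, 0, 0, -0.958, -0.142, 0, 0, 0, 0, 0, -0.958, -0.142, 0, 0, 0, 0, 0, -0.958, -0.142, 0, 0, 0, 0, 0, -0.958, -0.142, 0, 0, 0, 0, 0, -0.958, -0.142, 0, 0, 0, 0, 0, -0.958, -0.142, 0, 0, 0, 0, 0]'

```text
t: 28.08
tcp_pos: [0.5757, -0.0605, 0.1734]
eef_rot: [-0.0, 0.087, 0.996, 0.0]
force: [-0.4, -0.4, -2.4]
opening: 0.0429
finger_force: 61.8
```

>>> step_arm --increments '[0, 0, 0, 0, 0, 0, 0]'

```text
t: 28.2
tcp_pos: [0.5762, -0.0606, 0.1735]
eef_rot: [0.0, 0.087, 0.996, -0.0]
force: [-0.6, -0.2, -3.0]
opening: 0.0426
finger_force: 61.8
```

```bash
python3 - <<'E'
from h import *
import pickle
s=r.observe();c=r.capture("wrist");pickle.dump((s,c),open("w5.pkl","wb"))
t=r.capture("top");pickle.dump(t,open("t5.pkl","wb"))
cv2.imwrite("pics/w5.png",c["frame"]);cv2.imwrite("pics/t5.png",cv2.resize(t["frame"][170:300,180:420],None,fx=3.3,fy=3.3,interpolation=2))
goto(590.7,-146.2,175,170.4,s)
E
```

```text
t 28.2 tcp [576.2 -60.6 173.5] shift(tool now) [-1.46 -4.09 -0.08] shift(tool target) [-1.43 -4.1  -0.08] turn [-0.    0.   -0.07]
```

View pics/w5.png

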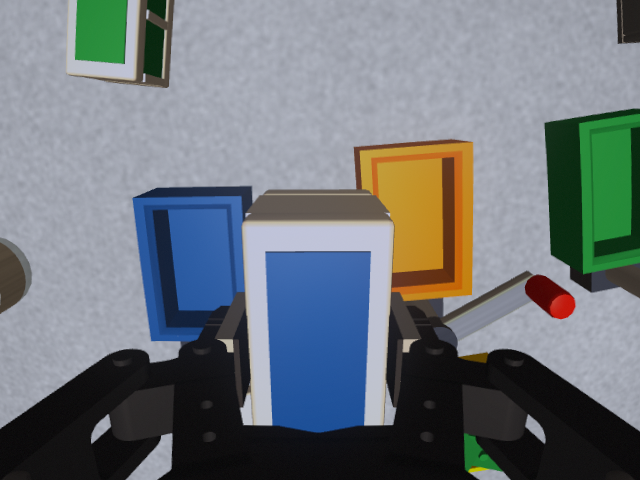

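The wrist view shows the blue dock rim with its corners at about (135,199), (151,341) and (251,195). The held blue cartridge is in the middle. The orange dock is empty and all its rim corners are visible.

```bash
python3 - <<'E'
from h import *
import pickle
s,c=pickle.load(open("w5.pkl","rb"));t=pickle.load(open("t5.pkl","rb"))
P=back(c,[(135,199),(151,341),(250,195)],.045,s)*1000;print(P.round(1))
u=P[1]-P[0];v=P[2]-P[0];print(np.linalg.norm(u),np.linalg.norm(v),np.degrees(np.arctan2(u[1],u[0])))
e=u/np.linalg.norm(u);n=np.array([-e[1],e[0]])
print("centre",P[0]+52*e+36*n, (P[0]+P[1])/2+36*n)
def sc(x):return x
def rect(x,y,h,a,b,z):
    h=np.radians(h);e=np.array([np.cos(h),np.sin(h)]);n=np.array([-e[1],e[0]])
    q=np.array([x,y])+np.array([i*a/2*e+j*b/2*n for i,j in((-1,-1),(1,-1),(1,1),(-1,1))])
    return np.c_[q,np.full(4,z)]/1000
img=c["frame"].copy();tm=t["frame"].copy()
tb=cv2.resize(tm[170:300,180:420],None,fx=3.3,fy=3.3,interpolation=2)
for x,y,h in((587,-147,-9.3),(580,4,-5.2),(583,151,0)):
  for a,b,z in((104,72,45),(86,50,12)):
    q=rect(x,y,h,a,b,z)
    cv2.polylines(img,[proj(c,q,s).round().astype(int)],1,(255,255,255),1)
    cv2.polylines(tb,[((proj(t,q)-[180,170]+.5)*3.3).round().astype(int)],1,(255,255,255),1)
cv2.imwrite("pics/o5.png",np.vstack([cv2.resize(img[100:350],(792,309)),tb[:290,:792]])[:600])
E
```

```text
[[ 534.8 -174.3]
 [ 636.2 -192.9]
 [ 545.9  -99.3]]
103.07426333291144 75.79962848766701 -10.421625038834172
centre [ 592.48539656 -148.26124763] [ 592.03016404 -148.17751921]
```

View pics/o5.png

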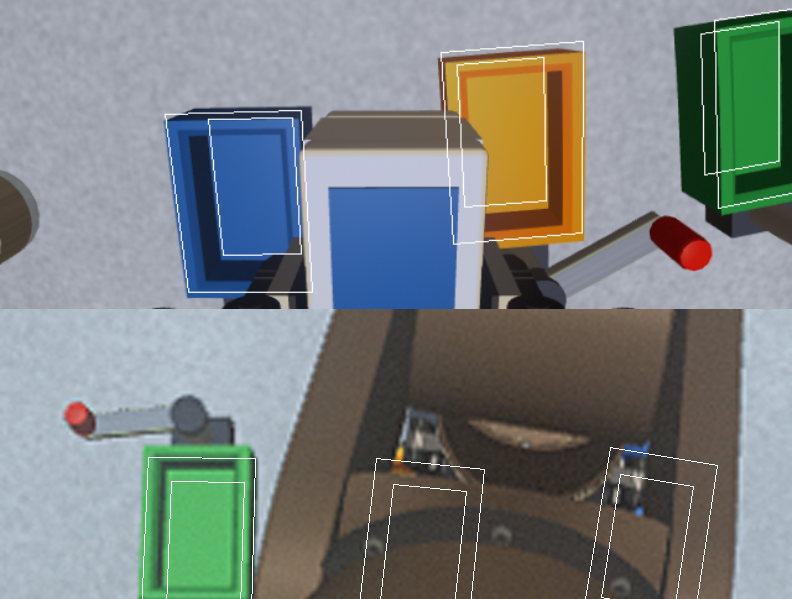

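>>> step_arm --increments '[-0.314, -0.83, 0, 0, 0, 0, 0, -0.314, -0.83, 0, 0, 0, 0, 0, -0.314, -0.83, 0, 0, 0, 0, 0, -0.314, -0.83, 0, 0, 0, 0, 0, -0.314, -0.83, 0, 0, 0, 0.03, 0]'

```text
t: 28.92
tcp_pos: [0.5921, -0.1489, 0.1741]
eef_rot: [-0.0, 0.089, 0.996, -0.0]
force: [0.1, 0.9, -3.1]
opening: 0.0432
finger_force: 61.8
```

>>> step_arm --increments '[0, 0, 0.85, 0, 0, 0, 0, 0, 0, 0.85, 0, 0, 0, 0, 0, 0, 0.85, 0, 0, 0, 0, 0, 0, 0.85, 0, 0, 0, 0, 0, 0, 0.85, 0, 0, 0, 0]'

```text
t: 29.55
tcp_pos: [0.5919, -0.1472, 0.0878]
eef_rot: [-0.0, 0.089, 0.996, 0.0]
force: [-0.4, 0.1, -2.1]
opening: 0.0432
finger_force: 61.8
```

>>> step_arm --increments '[0, 0, 0.3, 0, 0, 0, 0, 0, 0, 0.3, 0, 0, 0, 0, 0, 0, 0.3, 0, 0, 0, 0]'

```text
t: 29.92
tcp_pos: [0.5923, -0.1476, 0.0712]
eef_rot: [0.0, 0.089, 0.996, -0.0]
force: [-0.2, -0.3, -2.4]
opening: 0.0434
finger_force: 61.8
```

>>> step_arm --increments '[0, 0, 0.3, 0, 0, 0, 0, 0, 0, 0.3, 0, 0, 0, 0, 0, 0, 0.3, 0, 0, 0, 0, 0, 0, 0.25, 0, 0, 0, 0, 0, 0, 0, 0, 0, 0, 0]'

```text
t: 30.55
tcp_pos: [0.5917, -0.1474, 0.0477]
eef_rot: [-0.0, 0.089, 0.996, 0.0]
force: [-0.6, -0.6, -1.9]
opening: 0.0428
finger_force: 61.8
```

>>> step_arm --increments '[0, 0, 0.05, 0, 0, 0, 0, 0, 0, 0, 0, 0, 0, 0.8, 0, 0, 0, 0, 0, 0, 0.8, 0, 0, 0, 0, 0, 0, 0.8, 0, 0, -0.5, 0, 0, 0, 0.8, 0, 0, -1, 0, 0, 0, 0.8, 0, 0, -1, 0, 0, 0, 0.8, 0, 0, -1, 0, 0, 0, 0.8]'

```text
t: 31.55
tcp_pos: [0.5921, -0.1475, 0.1186]
eef_rot: [0.0, 0.089, 0.996, -0.0]
force: [-0.0, -0.4, -0.4]
opening: 0.0687
finger_force: 0.0
```

>>> step_arm --increments '[0, 0, -1, 0, 0, 0, 0.8, 0, 0, -1, 0, 0, 0, 0.8, 0, 0, -1, 0, 0, 0, 0.8, 0, 0, -0.5, 0, 0, 0, 0.8]'

```text
t: 32.05
tcp_pos: [0.5924, -0.1476, 0.1889]
eef_rot: [0.001, 0.089, 0.996, -0.0]
force: [-0.1, 0.3, 0.5]
opening: 0.0685
finger_force: 0.0
```

```bash
python3 - <<'E'
from h import *
import pickle
s=r.observe();c=r.capture("wrist");pickle.dump((s,c),open("w6.pkl","wb"))
t=r.capture("top")
for b in blobs(c,"blue",.072,400,s):print(*b)
for b in blobs(c,"green",.06,400,s):print("g",*b)
for b in blobs(t,"green",.06,50):print("top",*b)
cv2.imwrite("pics/w6.png",c["frame"])
goto(424,-157,187,163,s)
E
```

```text
[315. 217.] [ 584.3 -147.9   94.6   64.7   -9.4]
top [239. 235.] [5.873e+02 1.514e+02 9.900e+01 6.990e+01 4.000e-01]
top [294. 158.] [752.6  32.2 103.6  57.2  87.1]
t 32.0 tcp [ 592.4 -147.6  188.9] shift(tool now) [ 8.21 -1.95  0.08] shift(tool target) [ 7.92 -2.91  0.09] turn [-0.    0.02  1.19]
```

View pics/w6.png

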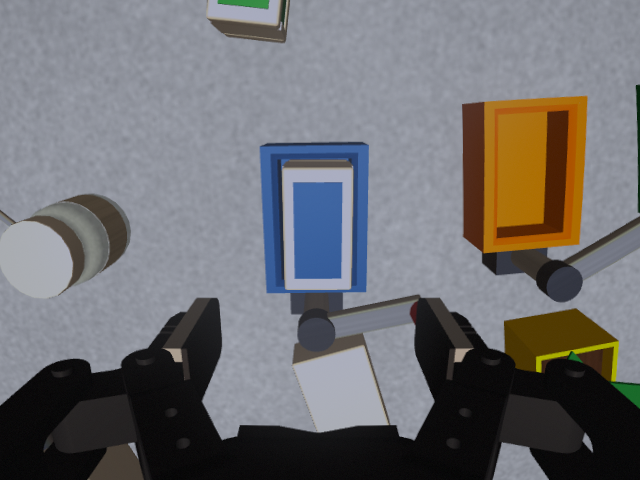

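The blue cartridge (317,230) sits inside its dock. The green cartridge is at the top edge, so I'll hover over it.

>>> step_arm --increments '[0.912, -0.217, 0, 0, 0, 0, 0.8, 0.912, -0.217, 0, 0, 0, 0, 0.8, 0.912, -0.217, 0, 0, 0, 0, 0.8, 0.912, -0.217, 0, 0, 0, 0, 0.8, 0.912, -0.217, 0, 0, 0, 0, 0.8, 0.912, -0.217, 0, 0, 0, 0, 0.8, 0.912, -0.217, 0, 0, 0, 0, 0.8, 0.912, -0.217, 0, 0, 0, 0, 0.8]'

```text
t: 33.15
tcp_pos: [0.4411, -0.1558, 0.1869]
eef_rot: [-0.0, 0.089, 0.996, 0.0]
force: [-0.1, 0.3, 0.6]
opening: 0.0682
finger_force: 0.0
```

>>> step_arm --increments '[0.912, -0.217, 0, 0, 0, 0, 0.8, 0, 0, 0, 0, 0, 0.6, 0.8, 0, 0, 0, 0, 0, 0.6, 0.8, 0, 0, 0, 0, 0, 0, 0.8]'

```text
t: 33.65
tcp_pos: [0.423, -0.157, 0.1872]
eef_rot: [0.0, 0.148, 0.989, -0.0]
force: [-0.1, 0.0, -0.1]
opening: 0.0685
finger_force: 0.0
```

```bash
python3 - <<'E'
from h import *
s=r.observe();c=r.capture("wrist")
for b in blobs(c,"green",.06,400,s):print("g",*b);goto(b[1][0],b[1][1],34,180+b[1][4],s)
E
```

```text
g [316. 227.] [ 421.6 -158.1   60.9   29.1  -17.1]
t 33.6 tcp [ 423.  -157.   187.2] shift(tool now) [ 0.05 -0.07  7.66] shift(tool target) [ 0.05 -0.07  7.66] turn [-0.    0.    0.01]
```

>>> step_arm --increments '[0, -0.07, 0.957, 0, 0, 0, 0.8, 0, 0, 0.957, 0, 0, 0, 0.8, 0, 0, 0.957, 0, 0, 0, 0.8, 0, 0, 0.957, 0, 0, 0, 0.8, 0, 0, 0.957, 0, 0, 0, 0.8, 0, 0, 0.957, 0, 0, 0, 0.8, 0, 0, 0.957, 0, 0, 0, 0.8, 0, 0, 0.957, 0, 0, 0, 0.8]'

```text
t: 34.7
tcp_pos: [0.423, -0.1584, 0.0335]
eef_rot: [0.0, 0.147, 0.989, -0.0]
force: [-0.1, -0.0, 0.2]
opening: 0.0685
finger_force: 0.0
```

>>> step_arm --increments '[0, 0, 0, 0, 0, 0, 0, 0, 0, 0, 0, 0, 0, 0, 0, 0, 0, 0, 0, 0, 0, 0, 0, 0, 0, 0, 0, 0, 0, 0, 0, 0, 0, 0, 0]'

```text
t: 35.33
tcp_pos: [0.4233, -0.1583, 0.0343]
eef_rot: [0.0, 0.148, 0.989, -0.0]
force: [0.2, 0.2, -2.6]
opening: 0.0429
finger_force: 61.1
```

>>> step_arm --increments '[0, 0, -1, 0, 0, 0, 0, 0, 0, -1, 0, 0, 0, 0, 0, 0, -1, 0, 0, 0, 0, 0, 0, -1, 0, 0, 0, 0, 0, 0, -1, 0, 0, 0, 0, 0, 0, -1, 0, 0, 0, 0, 0, 0, -1, 0, 0, 0, 0]'

```text
t: 36.2
tcp_pos: [0.4229, -0.1582, 0.1748]
eef_rot: [-0.0, 0.148, 0.989, 0.0]
force: [-0.0, -0.5, -1.7]
opening: 0.043
finger_force: 61.5
```

>>> step_arm --increments '[0, 0, 0, 0, 0, -0.99, 0, 0, 0, 0, 0, 0, -0.99, 0, 0, 0, 0, 0, 0, -0.99, 0, -0.633, 0.925, 0, 0, 0, 0, 0, -0.633, 0.925, 0, 0, 0, 0, 0, -0.633, 0.925, 0, 0, 0, 0, 0, -0.633, 0.925, 0, 0, 0, 0, 0, -0.633, 0.925, 0, 0, 0, 0, 0]'

```text
t: 37.2
tcp_pos: [0.4866, -0.0651, 0.1741]
eef_rot: [-0.0, 0.0, 1.0, 0.0]
force: [0.5, -0.6, -1.9]
opening: 0.0429
finger_force: 61.7
```

>>> step_arm --increments '[-0.633, 0.925, 0, 0, 0, 0, 0, -0.633, 0.925, 0, 0, 0, 0, 0, -0.633, 0.925, 0, 0, 0, 0, 0, -0.633, 0.925, 0, 0, 0, 0, 0, -0.633, 0.925, 0, 0, 0, 0, 0, -0.633, 0.925, 0, 0, 0, 0, 0, -0.633, 0.925, 0, 0, 0, 0, 0, 0, 0, 0, 0, 0, 0, 0]'

```text
t: 38.2
tcp_pos: [0.5762, 0.0652, 0.1739]
eef_rot: [0.0, -0.0, 1.0, 0.0]
force: [0.2, -0.3, -1.9]
opening: 0.0432
finger_force: 61.8
```

```bash
python3 - <<'E'
from h import *
import pickle
s=r.observe();c=r.capture("wrist");pickle.dump((s,c),open("w7.pkl","wb"))
cv2.imwrite("pics/w7.png",c["frame"])
goto(588,151,174,180,s)
for b in blobs(c,"green",s["tcp_pos"][2]+.026,400,s):
    d=b[1][:2]/1000-s["tcp_pos"][:2];print(*b,"off tool mm",(rot(s["eef_rot"]).inv().apply([*d,0])*1000).round(1))
E
```

```text
t 38.2 tcp [576.2  65.2 173.9] shift(tool now) [-0.59  4.29 -0.  ] shift(tool target) [-0.59  4.29 -0.  ] turn [0.   0.01 0.01]
[318. 337.] [ 5.751e+02  6.520e+01  6.190e+01  2.990e+01 -2.000e-01] off tool mm [ 1.1  0.  -0. ]
[449. 237.] [5.417e+02 1.023e+02 4.520e+01 3.100e+01 4.000e-01] off tool mm [34.5 37.1 -0. ]
```

View pics/w7.png

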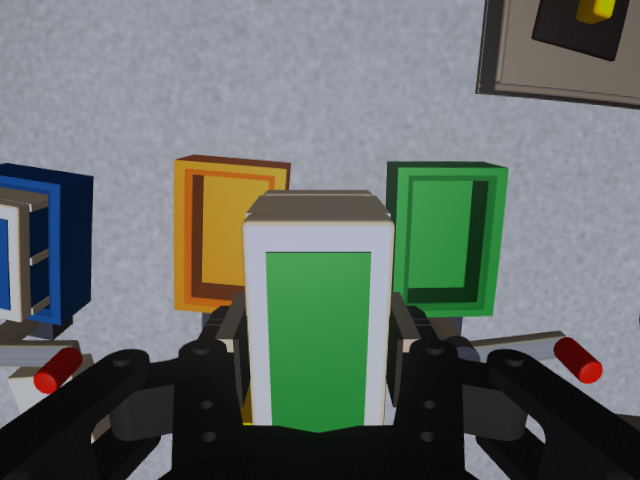

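The held green cartridge is central. The green dock rim corners are at (508,167), (493,316) and (398,167), and the orange ones at (175,159), (176,310) and (290,164).

```bash
python3 - <<'E'
from h import *
import pickle
s,c=pickle.load(open("w7.pkl","rb"))
for nm,px,sg in(("g",[(508,168),(493,316),(398,168)],-1),("o",[(175,160),(176,310),(290,164)],1)):
    P=back(c,px,.045,s)*1000;u=P[1]-P[0];e=u/np.linalg.norm(u);n=sg*np.array([-e[1],e[0]])
    print(nm,P.round(1).tolist(),np.linalg.norm(u),np.linalg.norm(P[2]-P[0]),np.degrees(np.arctan2(u[1],u[0])),"centre",(P[0]+P[1])/2+36*n)
print(back(c,[(590,374),(43,384)],.113,s)*1000)
E
```

```text
g [[535.3, 187.8], [639.2, 189.4], [536.0, 116.2]] 103.90033563704104 71.60774837397506 0.9073189268509521 centre [587.78677405 152.63175848]
o [[530.7, -25.2], [634.1, -33.7], [533.7, 47.9]] 103.82906020175841 73.16835089239953 -4.707384566926872 centre [585.34425671   6.44248555]
[[644.37502161 221.75324869]
 [651.10354099 -93.9272963 ]]
```

>>> step_arm --increments '[-0.127, 0.868, 0, 0, 0, 0, 0, -0.127, 0.868, 0, 0, 0, 0, 0, -0.127, 0.868, 0, 0, 0, 0, 0, -0.127, 0.868, 0, 0, 0, 0, 0, -0.127, 0.868, 0, 0, 0, -0.07, 0]'

```text
t: 38.88
tcp_pos: [0.588, 0.1518, 0.1741]
eef_rot: [0.0, -0.003, 1.0, 0.0]
force: [-0.2, -0.5, -2.4]
opening: 0.0433
finger_force: 61.8
```

>>> step_arm --increments '[0, 0, 0.85, 0, 0, 0, 0, 0, 0, 0.85, 0, 0, 0, 0, 0, 0, 0.85, 0, 0, 0, 0, 0, 0, 0.85, 0, 0, 0, 0, 0, 0, 0.85, 0, 0, 0, 0]'

```text
t: 39.5
tcp_pos: [0.5878, 0.1501, 0.0877]
eef_rot: [-0.0, -0.003, 1.0, -0.0]
force: [-0.4, -0.1, -1.4]
opening: 0.043
finger_force: 61.8
```

>>> step_arm --increments '[0, 0, 0.3, 0, 0, 0, 0, 0, 0, 0.3, 0, 0, 0, 0, 0, 0, 0.3, 0, 0, 0, 0]'

```text
t: 39.88
tcp_pos: [0.5883, 0.1505, 0.0711]
eef_rot: [0.0, -0.003, 1.0, 0.0]
force: [-0.1, 0.8, -1.9]
opening: 0.043
finger_force: 61.7
```

>>> step_arm --increments '[0, 0, 0.3, 0, 0, 0, 0, 0, 0, 0.3, 0, 0, 0, 0, 0, 0, 0.3, 0, 0, 0, 0, 0, 0, 0.25, 0, 0, 0, 0, 0, 0, 0.05, 0, 0, 0, 0]'

```text
t: 40.5
tcp_pos: [0.5877, 0.1504, 0.0467]
eef_rot: [-0.0, -0.003, 1.0, -0.0]
force: [-0.3, -0.6, -0.9]
opening: 0.0429
finger_force: 61.7
```

>>> step_arm --increments '[0, 0, 0, 0, 0, 0, 0.8, 0, 0, 0, 0, 0, 0, 0.8, 0, 0, 0, 0, 0, 0, 0.8, 0, 0, -0.5, 0, 0, 0, 0.8, 0, 0, -1, 0, 0, 0, 0.8, 0, 0, -1, 0, 0, 0, 0.8, 0, 0, -1, 0, 0, 0, 0.8, 0, 0, -1, 0, 0, 0, 0.8]'

```text
t: 41.5
tcp_pos: [0.588, 0.1504, 0.1385]
eef_rot: [0.0, -0.003, 1.0, 0.0]
force: [-0.1, -0.7, -0.2]
opening: 0.0682
finger_force: 0.0
```

>>> step_arm --increments '[0, 0, -1, 0, 0, 0, 0, 0, 0, -1, 0, 0, 0, 0, 0, 0, -0.5, 0, 0, 0, 0, 0, 0, 0, 0, 0, 0, 0]'

```text
t: 42.0
tcp_pos: [0.5882, 0.1505, 0.1878]
eef_rot: [0.001, -0.003, 1.0, 0.0]
force: [-0.8, -0.4, -0.4]
opening: 0.0
finger_force: 0.0
```

```bash
python3 - <<'E'
from h import *
import pickle
s=r.observe();c=r.capture("wrist");pickle.dump((s,c),open("w8.pkl","wb"));t=r.capture("top");k=r.capture("scene")
cv2.imwrite("pics/w8.png",np.vstack([c["frame"][80:400],cv2.resize(k["frame"][190:360,230:400],(640,640))[:280] if 0 else cv2.resize(k["frame"][190:350,200:440],(420,280)).copy() if 0 else np.hstack([cv2.resize(k["frame"][190:350,200:440],(420,280)),np.zeros((280,220,3),np.uint8)])]))
goto(588,215,180,180,s)
E
```

```text
t 42.0 tcp [588.2 150.5 187.8] shift(tool now) [-0.01  3.23  0.39] shift(tool target) [0.01 3.23 0.39] turn [0.   0.01 0.06]
```

View pics/w8.png

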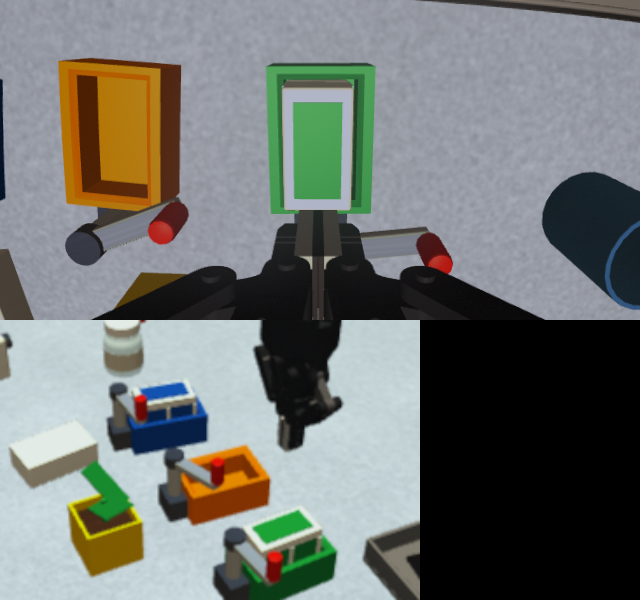

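Both cartridges are seated. The green knob is at (440,255) and the orange one at (168,220). The closed fingers will now push the knobs round their arcs, starting with green. I'll compute the arc table in the dock-aligned tool axes.

```bash
cat >> h.py <<'E'
def arc(p0,p1,n):
    p=np.linspace(p0,p1,n+1);X=62-71.6*np.cos(p);Y=71.6*np.sin(p)
    return np.c_[-np.diff(X)/20,np.diff(Y)/20].round(2)
def start(cx,cy,h,phi):
    a=np.radians(h);x=62-71.6*np.cos(phi);y=71.6*np.sin(phi)
    return cx+x*np.cos(a)-y*np.sin(a),cy+x*np.sin(a)+y*np.cos(a)
E
python3 - <<'E'
from h import *
print(arc(2.0,.32,12).tolist());print(arc(1.58,.32,9).tolist())
p=start(588,151.5,.3,2.0);print(p);goto(*p,95,180.3)
E
```

```text
[[0.47, 0.18], [0.49, 0.11], [0.5, 0.04], [0.5, -0.03], [0.49, -0.1], [0.47, -0.17], [0.44, -0.23], [0.41, -0.29], [0.36, -0.35], [0.31, -0.39], [0.25, -0.43], [0.19, -0.46]]
[[0.5, -0.03], [0.49, -0.1], [0.47, -0.17], [0.44, -0.23], [0.41, -0.29], [0.36, -0.35], [0.31, -0.39], [0.25, -0.43], [0.19, -0.46]]
(np.float64(679.4539641101419), np.float64(217.0854444380842))
t 42.1 tcp [587.5 150.3 186.4] shift(tool now) [-4.62  3.31  4.56] shift(tool target) [-4.62  3.31  4.57] turn [-0.   -0.01  0.01]
```

>>> step_arm --increments '[-0.92, 0.66, 0, 0, 0, 0, 0, -0.92, 0.66, 0, 0, 0, 0, 0, -0.92, 0.66, 0, 0, 0, 0, 0, -0.92, 0.66, 0, 0, 0, 0, 0, -0.92, 0.66, 0, 0, 0, 0, 0]'

```text
t: 42.78
tcp_pos: [0.6797, 0.2173, 0.1859]
eef_rot: [-0.001, -0.003, 1.0, -0.0]
force: [-0.2, 0.7, -1.2]
opening: 0.0002
finger_force: 0.0
```

>>> step_arm --increments '[0, 0, 0.92, 0, 0, 0, 0, 0, 0, 0.92, 0, 0, 0, 0, 0, 0, 0.92, 0, 0, 0, 0, 0, 0, 0.92, 0, 0, 0, 0, 0, 0, 0.92, 0, 0, 0, 0]'

```text
t: 43.4
tcp_pos: [0.6793, 0.2168, 0.0937]
eef_rot: [-0.0, -0.003, 1.0, -0.0]
force: [-0.1, -0.1, 0.5]
opening: -0.0
finger_force: 0.0
```

>>> step_arm --increments '[0.47, 0.18, 0, 0, 0, 0, 0, 0.49, 0.11, 0, 0, 0, 0, 0, 0.5, 0.04, 0, 0, 0, 0, 0, 0.5, -0.03, 0, 0, 0, 0, 0, 0.49, -0.1, 0, 0, 0, 0, 0, 0.47, -0.17, 0, 0, 0, 0, 0]'

```text
t: 44.15
tcp_pos: [0.6205, 0.2171, 0.0953]
eef_rot: [0.0, -0.003, 1.0, 0.0]
force: [1.5, 0.4, 0.1]
opening: 0.0003
finger_force: 0.4
```

>>> step_arm --increments '[0.44, -0.23, 0, 0, 0, 0, 0, 0.41, -0.29, 0, 0, 0, 0, 0, 0.36, -0.35, 0, 0, 0, 0, 0, 0.31, -0.39, 0, 0, 0, 0, 0, 0.25, -0.43, 0, 0, 0, 0, 0, 0.19, -0.46, 0, 0, 0, 0, 0]'

```text
t: 44.9
tcp_pos: [0.5819, 0.1734, 0.095]
eef_rot: [-0.0, -0.003, 1.0, 0.0]
force: [2.9, 6.4, 0.1]
opening: 0.0002
finger_force: 4.6
```

```bash
python3 - <<'E'
from h import *
s=r.observe();c=r.capture("wrist");k=r.capture("scene");print(s["force"].round(1),s["tcp_pos"])
cv2.imwrite("pics/w9.png",np.vstack([c["frame"][150:450],np.hstack([cv2.resize(k["frame"][190:350,200:440],(450,300)),np.zeros((300,190,3),np.uint8)])]))
E
```

```text
[2.9 6.4 0.1] [0.58188044 0.17338818 0.09504832]
```

View pics/w9.png

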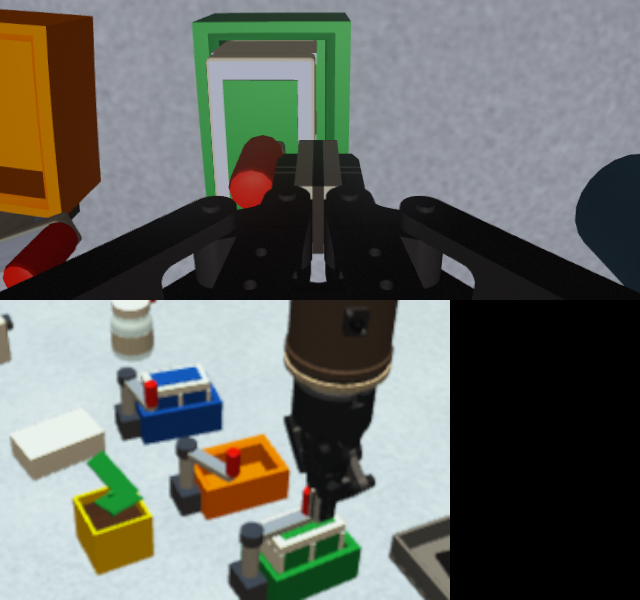

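The green knob (255,185) is pushed over the cartridge, and the 6 N reading suggests the stop. I'll press a little further to confirm.

>>> step_arm --increments '[0, -0.1, 0, 0, 0, 0, 0, 0, 0, 0, 0, 0, 0, 0]'

```text
t: 45.25
tcp_pos: [0.5822, 0.173, 0.0951]
eef_rot: [0.0, -0.003, 1.0, 0.001]
force: [-1.1, 16.3, -0.7]
opening: -0.0004
finger_force: 7.8
```

>>> step_arm --increments '[0, -0.1, 0, 0, 0, 0, 0, 0, 0, 0, 0, 0, 0, 0]'

```text
t: 45.5
tcp_pos: [0.5822, 0.1724, 0.0952]
eef_rot: [0.0, -0.003, 1.0, 0.002]
force: [-2.4, 28.9, -1.9]
opening: -0.0002
finger_force: 14.5
```

>>> step_arm --increments '[0, 0.5, 0, 0, 0, 0, 0, 0, 0.3, -0.8, 0, 0, 0, 0, 0, 0, -1, 0, 0, 0, 0, 0, 0, -1, 0, 0, 0, 0, 0, 0, -1, 0, 0, 0, 0, 0, 0, -0.8, 0, 0, 0, 0, 0, 0, 0, 0, 0, 0, 0]'

```text
t: 46.38
tcp_pos: [0.5829, 0.186, 0.1887]
eef_rot: [0.001, -0.003, 1.0, 0.0]
force: [-0.9, -0.0, -1.0]
opening: 0.0003
finger_force: 0.0
```

```bash
python3 - <<'E'
from h import *
s=r.observe();c=r.capture("wrist");import pickle;pickle.dump((s,c),open("w10.pkl","wb"))
p=start(584.5,6,-4.9,1.72);print(p);goto(*p,95,175.1,s)
for b in blobs(c,"red",.113,50,s):print(*b)
E
```

```text
(np.float64(662.9258032179869), np.float64(70.34076287162644))
t 46.4 tcp [582.9 186.  188.7] shift(tool now) [-3.96 -5.81  4.69] shift(tool target) [-4.48 -5.42  4.68] turn [0.01 0.02 0.92]
[102. 318.] [622.4  62.6  15.9  14.5 -47.8]
[255. 250.] [581.2 152.5  14.7  14.3  16.4]
```

>>> step_arm --increments '[-0.66, -0.968, 0, 0, 0, 0, 0, -0.66, -0.968, 0, 0, 0, 0, 0, -0.66, -0.968, 0, 0, 0, 0, 0, -0.66, -0.968, 0, 0, 0, 0, 0, -0.66, -0.968, 0, 0, 0, 0, 0, -0.66, -0.968, 0, 0, 0, 0, 0, 0, 0, 0, 0, 0, 0.92, 0]'

```text
t: 47.3
tcp_pos: [0.6634, 0.0681, 0.1869]
eef_rot: [0.0, 0.044, 0.999, -0.0]
force: [-0.1, -0.5, -0.7]
opening: -0.0007
finger_force: 0.0
```

>>> step_arm --increments '[0, 0, 0.936, 0, 0, 0, 0, 0, 0, 0.936, 0, 0, 0, 0, 0, 0, 0.936, 0, 0, 0, 0, 0, 0, 0.936, 0, 0, 0, 0, 0, 0, 0.936, 0, 0, 0, 0]'

```text
t: 47.92
tcp_pos: [0.6618, 0.0704, 0.0919]
eef_rot: [-0.0, 0.043, 0.999, -0.0]
force: [0.7, -0.3, 0.8]
opening: -0.0
finger_force: 0.0
```

>>> step_arm --increments '[0.5, 0.04, 0, 0, 0, 0, 0, 0.5, -0.03, 0, 0, 0, 0, 0, 0.49, -0.1, 0, 0, 0, 0, 0, 0.47, -0.17, 0, 0, 0, 0, 0, 0.44, -0.23, 0, 0, 0, 0, 0]'

```text
t: 48.55
tcp_pos: [0.613, 0.0645, 0.094]
eef_rot: [0.0, 0.043, 0.999, 0.0]
force: [2.0, 0.2, 1.0]
opening: -0.0001
finger_force: 0.5
```

>>> step_arm --increments '[0.41, -0.29, 0, 0, 0, 0, 0, 0.36, -0.35, 0, 0, 0, 0, 0, 0.31, -0.39, 0, 0, 0, 0, 0, 0.25, -0.43, 0, 0, 0, 0, 0, 0.19, -0.46, 0, 0, 0, 0, 0]'

```text
t: 49.18
tcp_pos: [0.5795, 0.0284, 0.0934]
eef_rot: [-0.0, 0.043, 0.999, 0.0]
force: [1.2, 1.0, -0.1]
opening: -0.0002
finger_force: 0.4
```

>>> step_arm --increments '[0, 0, 0, 0, 0, 0, 0]'

```text
t: 49.3
tcp_pos: [0.5795, 0.0282, 0.0934]
eef_rot: [-0.0, 0.043, 0.999, -0.0]
force: [-0.1, 0.2, 0.6]
opening: -0.0
finger_force: 0.0
```

Not at the stop yet, so I'll press on in small steps.

>>> step_arm --increments '[0, -0.1, 0, 0, 0, 0, 0, 0, 0, 0, 0, 0, 0, 0]'

```text
t: 49.55
tcp_pos: [0.5797, 0.0271, 0.0934]
eef_rot: [0.0, 0.043, 0.999, 0.0]
force: [-0.9, 0.8, 0.3]
opening: -0.0001
finger_force: 0.3
```

>>> step_arm --increments '[0, -0.1, 0, 0, 0, 0, 0, 0, 0, 0, 0, 0, 0, 0]'

```text
t: 49.8
tcp_pos: [0.5797, 0.0264, 0.0935]
eef_rot: [0.0, 0.043, 0.999, 0.001]
force: [0.8, 15.8, -0.8]
opening: 0.0001
finger_force: 7.4
```

>>> step_arm --increments '[0, -0.08, 0, 0, 0, 0, 0, 0, 0, 0, 0, 0, 0, 0]'

```text
t: 50.05
tcp_pos: [0.5796, 0.0258, 0.0935]
eef_rot: [0.0, 0.043, 0.999, 0.001]
force: [1.1, 26.2, -0.1]
opening: 0.0001
finger_force: 13.3
```

>>> step_arm --increments '[0, 0.5, 0, 0, 0, 0, 0, 0, 0.3, -0.8, 0, 0, 0, 0, 0, 0, -1, 0, 0, 0, 0, 0, 0, -1, 0, 0, 0, 0, 0, 0, -1, 0, 0, 0, 0, 0, 0, -0.9, 0, 0, 0, 0, 0, 0, 0, 0, 0, 0, 0]'

```text
t: 50.92
tcp_pos: [0.5817, 0.0394, 0.1896]
eef_rot: [0.002, 0.043, 0.999, -0.0]
force: [0.0, -0.3, -0.5]
opening: 0.0002
finger_force: 0.0
```

```bash
python3 - <<'E'
from h import *
s=r.observe();c=r.capture("wrist")
p=start(591.5,-147.7,-10,2.0);print(p);goto(*p,95,170,s)
for b in blobs(c,"red",.113,50,s):print(*b)
E
```

```text
(np.float64(693.2070096925994), np.float64(-99.52363387521181))
t 50.9 tcp [581.7  39.4 189.6] shift(tool now) [-6.13 -6.44  4.75] shift(tool target) [-6.69 -5.87  4.73] turn [0.   0.03 0.89]
[116. 368.] [643.5 -89.2  28.5  15.3 -21.9]
[254. 254.] [579.2   5.2  14.9  14.3  40.5]
[523. 233.] [580.5 151.1  19.4  14.8  60.6]
```

>>> step_arm --increments '[-0.876, -0.92, 0, 0, 0, 0, 0, -0.876, -0.92, 0, 0, 0, 0, 0, -0.876, -0.92, 0, 0, 0, 0, 0, -0.876, -0.92, 0, 0, 0, 0, 0, -0.876, -0.92, 0, 0, 0, 0, 0, -0.876, -0.92, 0, 0, 0, 0, 0, -0.876, -0.92, 0, 0, 0, 0, 0, 0, 0, 0, 0, 0, 0.89, 0]'

```text
t: 51.98
tcp_pos: [0.6932, -0.1026, 0.1864]
eef_rot: [-0.0, 0.089, 0.996, -0.0]
force: [-0.0, 1.3, 0.5]
opening: 0.0
finger_force: 0.0
```

>>> step_arm --increments '[0, 0, 0.94, 0, 0, 0, 0, 0, 0, 0.94, 0, 0, 0, 0, 0, 0, 0.94, 0, 0, 0, 0, 0, 0, 0.94, 0, 0, 0, 0, 0, 0, 0.94, 0, 0, 0, 0]'

```text
t: 52.6
tcp_pos: [0.6917, -0.0993, 0.092]
eef_rot: [-0.0, 0.087, 0.996, 0.0]
force: [0.4, -0.2, 0.4]
opening: 0.0001
finger_force: 0.0
```

>>> step_arm --increments '[0.47, 0.18, 0, 0, 0, 0, 0, 0.49, 0.11, 0, 0, 0, 0, 0, 0.5, 0.04, 0, 0, 0, 0, 0, 0.5, -0.03, 0, 0, 0, 0, 0, 0.49, -0.1, 0, 0, 0, 0, 0, 0.47, -0.17, 0, 0, 0, 0, 0]'

```text
t: 53.35
tcp_pos: [0.6339, -0.0889, 0.0937]
eef_rot: [0.0, 0.087, 0.996, -0.0]
force: [1.6, -0.7, -0.5]
opening: 0.0
finger_force: 0.8
```

>>> step_arm --increments '[0.44, -0.23, 0, 0, 0, 0, 0, 0.41, -0.29, 0, 0, 0, 0, 0, 0.36, -0.35, 0, 0, 0, 0, 0, 0.31, -0.39, 0, 0, 0, 0, 0, 0.25, -0.43, 0, 0, 0, 0, 0, 0.19, -0.46, 0, 0, 0, 0, 0, 0, 0, 0, 0, 0, 0, 0]'

```text
t: 54.22
tcp_pos: [0.588, -0.125, 0.0935]
eef_rot: [-0.0, 0.088, 0.996, -0.0]
force: [-0.1, 0.9, -0.7]
opening: -0.0001
finger_force: 0.0
```

>>> step_arm --increments '[0, -0.1, 0, 0, 0, 0, 0, 0, 0, 0, 0, 0, 0, 0]'

```text
t: 54.48
tcp_pos: [0.5882, -0.1262, 0.0934]
eef_rot: [0.0, 0.087, 0.996, -0.0]
force: [-0.3, 0.5, 0.1]
opening: 0.0001
finger_force: 0.0
```

>>> step_arm --increments '[0, -0.08, 0, 0, 0, 0, 0, 0, 0, 0, 0, 0, 0, 0]'

```text
t: 54.72
tcp_pos: [0.5879, -0.1272, 0.0935]
eef_rot: [0.0, 0.087, 0.996, 0.0]
force: [0.9, 6.0, 0.4]
opening: 0.0001
finger_force: 2.8
```

>>> step_arm --increments '[0, -0.08, 0, 0, 0, 0, 0, 0, 0, 0, 0, 0, 0, 0]'

```text
t: 54.98
tcp_pos: [0.5877, -0.1278, 0.0934]
eef_rot: [0.0, 0.087, 0.996, 0.001]
force: [4.2, 15.9, 0.7]
opening: -0.0
finger_force: 8.3
```

>>> step_arm --increments '[0, -0.08, 0, 0, 0, 0, 0, 0, 0, 0, 0, 0, 0, 0]'

```text
t: 55.22
tcp_pos: [0.5876, -0.1282, 0.0934]
eef_rot: [0.0, 0.087, 0.996, 0.001]
force: [6.0, 26.9, 1.7]
opening: 0.0003
finger_force: 13.9
```

>>> step_arm --increments '[0, 0.5, 0, 0, 0, 0, 0, 0, 0.3, -0.8, 0, 0, 0, 0, 0, 0, -1, 0, 0, 0, 0, 0, 0, -1, 0, 0, 0, 0, 0, 0, -1, 0, 0, 0, 0, 0, 0, -1, 0, 0, 0, 0, 0, 1, -1, 0, 0, 0, 0, 0, 1, -1, 0, 0, 0, 0]'

```text
t: 56.22
tcp_pos: [0.597, -0.0756, 0.2314]
eef_rot: [0.001, 0.088, 0.996, -0.0]
force: [1.3, 0.2, 1.0]
opening: 0.0001
finger_force: 0.0
```

>>> step_arm --increments '[0.6, 1, -1, 0, 0, 0, 0, 0.6, 1, -1, 0, 0, 0, 0, 0.6, 1, -1, 0, 0, 0, 0, 0.6, 1, -1, 0, 0, 0, 0, 0.6, 1, -1, 0, 0, 0, 0, 0, 0, 0, 0, 0, 0, 0]'

```text
t: 56.98
tcp_pos: [0.555, 0.0349, 0.3316]
eef_rot: [0.001, 0.086, 0.996, 0.0]
force: [0.2, -0.2, 0.0]
opening: 0.0004
finger_force: 0.0
```

```bash
python3 - <<'E'
from h import *
s=r.observe();c=r.capture("wrist");k=r.capture("scene")
print(s["t"],s["tcp_pos"])
for b in blobs(c,"red",.113,50,s):print(*b)
cv2.imwrite("pics/w11.png",np.vstack([c["frame"][130:430],np.hstack([cv2.resize(k["frame"][190:350,200:440],(450,300)),np.zeros((300,190,3),np.uint8)])]))
E
```

```text
56.975 [0.55499175 0.03488585 0.33160171]
[125. 270.] [ 584.8 -148.8   14.1   13.9  -71.9]
[290. 233.] [576.9   6.7  20.   14.1 -22.1]
[456. 210.] [581.3 152.4  14.4  13.9  37.8]
```

View pics/w11.png

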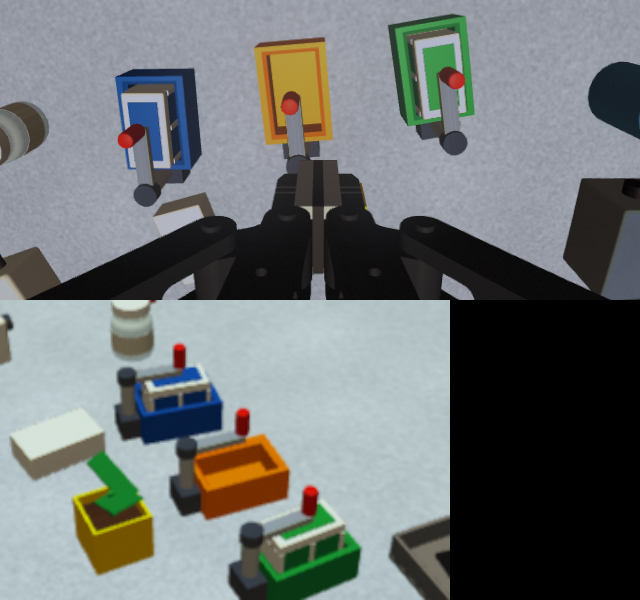

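The final view shows all three levers along the docks, with knobs at (125,140), (290,104) and (455,79) in the composite. Both cartridges are seated and the covers are in the tray.

```bash
python3 -c "
from bench import r
print(r.job_done())"
```

```text
the job is handed in; nothing more can be done
None
```

I handed the job in after about 57 s of robot time, with no score returned: both covers are in the tray, the blue and green cartridges are in their docks, and all three levers are shut against their stops (no orange cartridge was present).

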